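# Clear the budare, aim the oil sprayer and press it

### The job

Get the black budare ready to be oiled: take the jar that was left on it and set it down upright in the middle of the palm of the orange mitt-shaped trivet, and turn the spice carousel by its top handle until the oil sprayer's spout points at the middle of the budare. Only then press the sprayer's yellow nozzle cap all the way down and let it spring back up, leaving the carousel aimed as it is. Leave everything else where it stands.

Things in the scene. Friction and masses are not known exactly. Their poses are not given: they have to be found in the camera images.
- jar: Empty glass jar with a red screw cap, standing on the budare at the start; 46 mm across, 90 mm tall (cap: top 16 mm, 44 mm across), about 130 g. Origin: centre of its underside, z up along its axis.
- budare: Heavy black iron griddle disc, 260 mm across, 14 mm thick, lying flat, with a loop handle on each side along its x axis (out to 167 mm). Origin: centre of its underside.
- trivet: Flat mitt-shaped trivet of hard orange rubber, 9 mm thick, about 145 x 135 mm. Origin: middle of the palm, at its underside; x points from the cuff (to -77 mm) to the finger end (to +68 mm), the thumb sticks out to +y (to 85 mm); the palm is 96 mm wide. It may lie nearer or farther than the white plate.
- carousel (a joint): Turn of the carousel's round wooden board (230 mm across, top 32 mm above the table) about its upright axis, in rad, growing anticlockwise seen from above; stiff enough to stay where it is left; turns about 3 rad either way from 0. It carries five jars fixed to it (red caps, tops at 122 mm) and the oil sprayer, a green bottle fixed in a black cup 85 mm from the axis.
- carousel_grip (a point): Centre of the carousel's wooden bar handle, on the turning axis, 205 mm above the table. The bar is 56 mm long, 14 mm thick, 26 mm tall, on a slim steel post. Axes turn with the carousel: x lies along the bar and points the way the sprayer's spout points; z up.
- nozzle (a joint): How far the sprayer's yellow nozzle cap is pressed down, in m: 0 up, 0.008 fully down. Sprung: about 2.5 N to start, 9 N fully down.
- nozzle_top (a point): Centre of the top of the yellow nozzle cap (32 mm across, 18 mm tall), 180 mm above the table when up, 85 mm from the carousel's axis. Moves with the cap; x points the way the spout points.
- spout (a point): Tip of the yellow spout, 54 mm out from the cap's centre and 11 mm below its top, 9 mm thick. x points straight out along the spout (away from the carousel's axis), z up.
- plate: White ceramic plate, 150 mm across, 18 mm tall, to be left alone. Origin: centre of its underside. It may lie nearer or farther than the trivet.
- spatula: Steel spatula, 280 mm long, lying flat to the robot's right; to be left alone. Origin: underside, x along it towards the blade.
- mug: Blue mug, 76 mm across, 85 mm tall, at the robot's left; to be left alone. Origin: centre of its underside.
- spare_jar: Another jar of the same kind, standing on the table to the robot's right, nearer than the carousel; to be left alone. Origin: centre of its underside.

How it is judged:
By the outcome, as a careful person would: the job done as asked, in the order asked, and still so for the second after the job is handed in, with the robot touching nothing.
It also fails if it takes over 54 s, if anything falls off the work surface, if the arm or the gripper's body presses on something with over 40 N, if the wrist force passes 120 N, or if a joint passes its speed limit or range.

### The arm

A 6-joint arm with a two-finger parallel gripper is mounted at the origin on the work surface. World frame = base frame: x ahead of the robot, y to its left, z up, the work surface at z = 0. Lengths are in m, angles in rad, forces in N, time in s.
With the tool pointing down it reaches from about 0.275 to 1 m from the base axis. Payload 8.4 kg.
Tool frame: the origin (TCP) lies between the finger pads; the fingertips stand 25 mm ahead of it and the grasp point (between the pads) lies 6 mm ahead of it; z points along the fingers, y is the line along which they close (so a half turn about z gives the same grasp; the last joint's range is limited). The gripper opens to 85 mm and grips with 20 to 120 N. Pads are 22 mm wide; open, the fingers measure 114 mm over their backs; the gripper's body (76 mm by 85 mm) begins 54 mm behind the grasp point. The pads swing forward as they close: fully open they stand 13 mm farther back than shut.
Start: joints at [-1.181, 0.353, 1.633, -0, 1.155, -0.002], TCP at [0.239, -0.578, 0.219] pointing down, gripper open.
Joint ranges: [-2.63, 2.63], [-0.92, 2.1], [0.06, 2.66], [-1.3, 4.44], [0, 2.69], [-3.02, 3.02]. Speed limits (rad/s): [2.22, 2.22, 2.79, 3.14, 3.14, 3.14].

### API

Orientations are given as [roll, pitch, yaw] about the fixed x, y, z axes, in that order (R = Rz(yaw) Ry(pitch) Rx(roll)).
In Python, from workcell import env gives the robot as it stands. The module is installed in compiled form; this text tells all that it offers.
- The arm moves only by the tool play_rows, never from a script. Its argument "moves" is a list of rows, each a list of 2 entries, a list of its own where there are three numbers: the shift along the tool's x, y, z in m, then the turn, a rotation vector about the tool's x, y, z in rad. A call has 1 to 12 rows; each row is the pose to reach, as a shift and turn from the pose commanded when the call began, along the tool's axes at that moment; what a row does not reach only later rows make up. A row lasts 1/12 s, in which the tool goes at most 41.7 mm and 7.16 degrees, less where a joint would pass 70% of its speed; a pose out of reach is approached as far as the arm can. A call with a gripper value outside its range is refused whole. "claw" is the closure, from 0 (fully open) to 1 (shut), set as the call begins (left out, the last holds). The fingers move at their own pace and stop on an object; the grip force is fixed at half the most. Time passes only in rows, so rows that repeat a pose let the fingers close. It gives the time, the measured TCP pose, the force, the opening and the grip force at its end, in the units of the state.
- env.state(): the state, without advancing time (a new reading comes with each control period).
- env.read_camera(name): name is "scene" or "top"; returns a dict with "color" (400x640x3 uint8, red, green, blue), "fx", "fy", "cx", "cy" (pixels), "extrinsics" (4x4, takes a point from camera to world coordinates). Camera axes: x right, y down, z forward; pixel columns grow to the right and rows downward; lengths in m; the calibration is good to about 2 mm. A picture is of the moment at which its call begins. There is no depth.
- env.hand_in(): hands the job in; it is judged then, once.
The state is a dict: "time": time; "joints": joint angles; "dq": joint speeds; "joint_efforts": joint torques, N m; "eef_pos": TCP position; "orientation": TCP orientation; "contact_force": force on the tool from outside, world axes, zero at the start; "wrist_torque": the same for the moment, N m; "finger_gap": finger opening in m; "finger_force": force on a finger pad.
Only numpy, scipy, OpenCV 4.12 (cv2) and the standard library are available. Lean on these libraries where they do the work, as an engineer would, in place of code of your own. Each camera call takes 0.05 s, during which the arm holds its last target. There are 200 camera calls.

## Working session

There is one attempt and no reset: what is moved stays moved. The work goes in short steps, Python scripts to look and compute and a tool call to move; the robot and the scene stay as the last step left them, time stands still between calls to the robot, and variables do not carry over. Pictures are saved under pics/ and viewed, at most 10 in all, crops included, and the job is handed in when it is done.

Besides the shell and the picture viewer there is one more tool, called as name(argument=value, ...), one argument or row to a line, values as JSON. play_rows: Moves the arm, as the interface text tells. Its arguments: {"type":"object","properties":{"moves":{"type":"array"},"claw":{"type":"number"}},"required":["moves"]}

```bash
mkdir -p pics; cat > h.py <<'E'
import numpy as np, cv2
from workcell import env
def cam(n):
    d=env.read_camera(n); d['bgr']=cv2.cvtColor(d['color'],cv2.COLOR_RGB2BGR); return d
def ray(d,u,v,z):
    E=np.array(d['extrinsics']); r=E[:3,:3]@np.array([(u-d['cx'])/d['fx'],(v-d['cy'])/d['fy'],1])
    o=E[:3,3]; return o+r*(z-o[2])/r[2]
def proj(d,p):
    E=np.array(d['extrinsics']); q=E[:3,:3].T@(np.array(p)-E[:3,3])
    return q[0]/q[2]*d['fx']+d['cx'], q[1]/q[2]*d['fy']+d['cy']
E
python3 - <<'E'
from h import *
for n in('scene','top'):
    d=cam(n); cv2.imwrite(f'pics/{n}0.png',d['bgr']); print(n,d['fx'],d['cx'],d['cy'],np.round(d['extrinsics'],3).tolist())
print(env.state())
E
```

```text
scene 512.2186025711347 319.6271782960843 210.25095859955738 [[-0.292, 0.764, -0.575, 1.47], [0.956, 0.225, -0.187, 0.289], [-0.013, -0.604, -0.797, 1.431], [0.0, 0.0, 0.0, 1.0]]
top 440.8877905563488 322.46649157567055 198.0150165371504 [[0.027, -0.993, 0.118, 0.337], [-1.0, -0.029, -0.01, 0.001], [0.013, -0.118, -0.993, 1.79], [0.0, 0.0, 0.0, 1.0]]
{'time': 0.1, 'joints': array([-1.18139130e+00,  3.53598488e-01,  1.63402943e+00, -3.00448359e-05,
        1.15517353e+00, -2.37641675e-03]), 'dq': array([ 7.97448250e-04, -3.76124358e-03, -4.03650531e-04, -8.77215764e-04,
       -4.64397036e-05, -1.41900417e-03]), 'joint_efforts': array([-9.29809539e-04, -6.06360698e+01, -3.42820001e+01, -8.75518452e-06,
        4.00184275e-03, -1.46011843e-05]), 'eef_pos': array([ 0.2384935 , -0.57725635,  0.21793749]), 'orientation': array([-3.14038380e+00,  2.45996127e-05,  3.91793604e-01]), 'contact_force': array([-0.48066397,  0.00262428,  0.56406021]), 'wrist_torque': array([ 0.02707333, -0.03008439,  0.02808247]), 'finger_force': 0.0, 'finger_gap': 0.08544954080276924}
```

View pics/scene0.png

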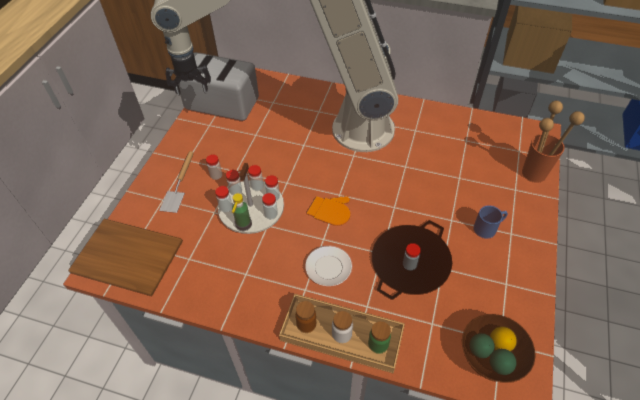

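View pics/top0.png

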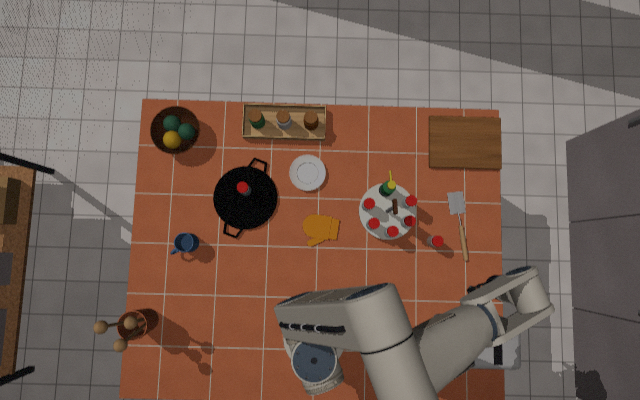

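The scene view shows the jar on the budare near (412,255), the mitt at (330,210), the plate at (329,266), and the carousel at (250,205) with its sprayer at (241,212). In the top view the jar is at (243,187), the budare at (245,198), the mitt at (320,229) and the carousel at (388,210). The yellow spout tip is near (391,172), pointing away from the robot.

```bash
cat > m.py <<'E'
from h import *
def blobs(d,lo,hi,roi,amin=15):
    u0,v0,u1,v1=roi; m=cv2.inRange(cv2.cvtColor(d['bgr'],cv2.COLOR_BGR2HSV),np.array(lo),np.array(hi))
    k=np.zeros_like(m); k[v0:v1,u0:u1]=m[v0:v1,u0:u1]
    n,l,s,c=cv2.connectedComponentsWithStats(k)
    return k,[(s[i,4],c[i],s[i,:4].tolist(),(l==i)) for i in range(1,n) if s[i,4]>=amin]
E
python3 - <<'E'
from m import *
t=cam('top'); s=cam('scene')
for n,d,R in(('top',t,dict(bud=(205,150,285,245),triv=(295,205,345,250),car=(350,165,450,255),plate=(285,150,330,195))),('scene',s,dict(bud=(365,215,460,305),triv=(300,190,360,230),car=(200,150,290,235),plate=(300,240,360,290)))):
    print(n)
    k,b=blobs(d,(0,0,0),(179,255,60),R['bud'],100); 
    a=max(b,key=lambda x:x[0]); m=a[3].astype(np.uint8)
    # disc: rectify contour (convex hull of opened mask) onto plane z=.014
    o=cv2.morphologyEx(cv2.morphologyEx(m,cv2.MORPH_CLOSE,np.ones((15,15))),cv2.MORPH_OPEN,cv2.getStructuringElement(cv2.MORPH_ELLIPSE,(25,25)))
    c=max(cv2.findContours(o,cv2.RETR_EXTERNAL,cv2.CHAIN_APPROX_NONE)[0],key=cv2.contourArea)[:,0]
    P=np.array([ray(d,u,v,.012)[:2] for u,v in c]); print('budare',cv2.fitEllipse(P.astype(np.float32)*1000), (P.max(0)+P.min(0))/2,P.max(0)-P.min(0))
    print('HSV triv',cv2.cvtColor(d['bgr'],cv2.COLOR_BGR2HSV)[228 if n=='top' else 212, 318 if n=='top' else 330])
    k,b=blobs(d,(10,180,120),(22,255,255),R['triv'],100)
    for a in b:
        c=max(cv2.findContours(a[3].astype(np.uint8),cv2.RETR_EXTERNAL,cv2.CHAIN_APPROX_NONE)[0],key=cv2.contourArea)[:,0]
        P=np.array([ray(d,u,v,.009)[:2] for u,v in c]); print('triv',a[0],ray(d,*a[1],.009)[:2],P.min(0),P.max(0))
    for nm,r in(('bud',R['bud']),('car',R['car'])):
        k1,b1=blobs(d,(0,150,90),(4,255,255),r,8); k2,b2=blobs(d,(174,150,90),(179,255,255),r,8)
        for a in b1+b2: print('red',nm,a[0],a[1].round(1),a[2])
    k,b=blobs(d,(24,130,110),(34,255,255),R['car'],5)
    for a in b: print('yellow',a[0],a[1].round(1),a[2])
    k,b=blobs(d,(0,0,170),(179,60,255),R['plate'],50)
    for a in b: print('plate',a[0],ray(d,*a[1],.015)[:2])
a=cv2.resize(t['bgr'][155:260,290:450],None,fx=5,fy=5,interpolation=cv2.INTER_CUBIC)
cv2.imwrite('pics/tc.png',a)
b=cv2.resize(s['bgr'][140:300,195:355],None,fx=3.7,fy=3.7,interpolation=cv2.INTER_CUBIC)
cv2.imwrite('pics/sc.png',b)
E
```

```text
top
budare ((543.7160034179688, 296.7240905761719), (249.40377807617188, 269.1569519042969), 67.05975341796875) [0.54360707 0.29704536] [0.2754883  0.25334468]
HSV triv [ 17 212 156]
triv 865 [ 0.42715464 -0.01003733] [ 0.35805648 -0.08628258] [0.48375804 0.06278551]
red bud 96 [241.9 186.8] [237, 182, 11, 11]
red car 96 [411.1 200.3] [406, 195, 11, 11]
red car 92 [368.9 203.1] [364, 198, 11, 11]
red car 83 [410.  220.7] [405, 216, 11, 10]
red car 94 [373.8 222.9] [368, 218, 12, 11]
red car 93 [392.4 231.1] [387, 226, 12, 11]
red car 99 [437.3 240.8] [432, 236, 12, 11]
yellow 68 [391.  182.5] [388, 171, 8, 18]
scene
budare ((546.0414428710938, 297.79925537109375), (239.63795471191406, 294.44891357421875), 69.65254211425781) [0.54475017 0.29773154] [0.30821057 0.25113856]
HSV triv [ 16 250 205]
triv 1024 [ 0.43069028 -0.00939536] [ 0.35471268 -0.08758912] [0.49158616 0.06469711]
red bud 167 [412.9 249.4] [406, 243, 15, 14]
red car 101 [211.8 159.5] [206, 155, 12, 10]
red car 109 [254.3 170.3] [248, 165, 13, 11]
red car 111 [231.9 175. ] [226, 170, 13, 11]
red car 113 [271.1 180.9] [265, 176, 13, 11]
red car 122 [221.7 191.5] [215, 186, 14, 12]
red car 117 [268.5 198.5] [263, 193, 12, 12]
yellow 81 [236.2 199.8] [233, 193, 9, 19]
plate 1396 [0.65209382 0.04753819]
```

View pics/tc.png

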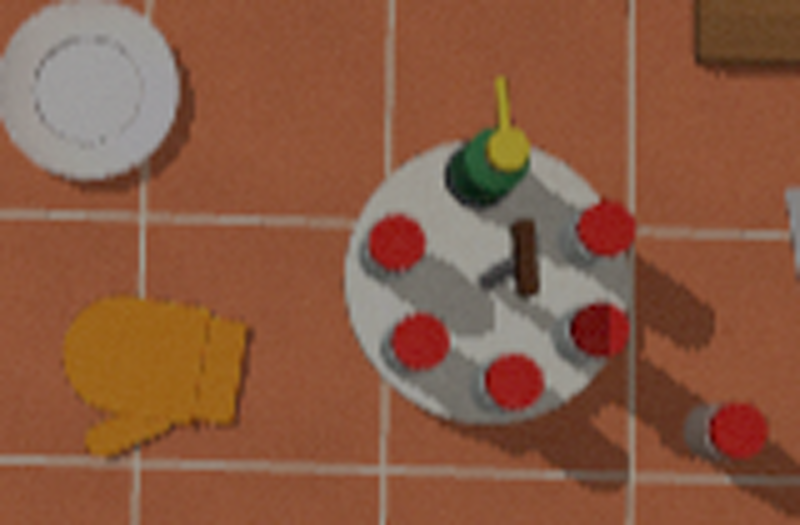

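View pics/sc.png

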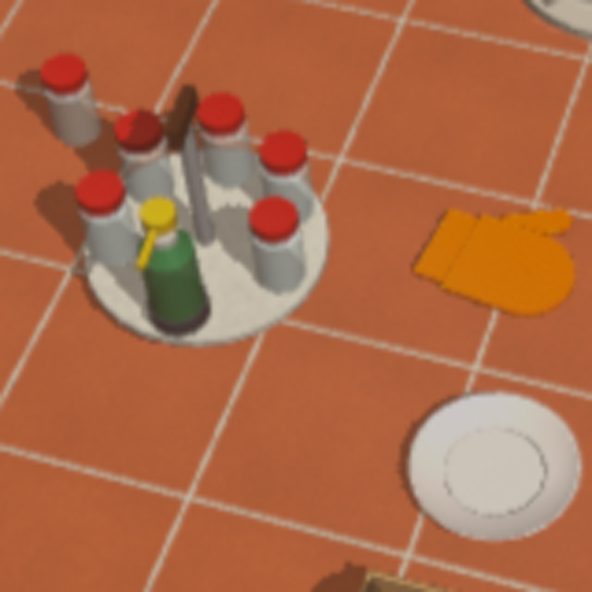

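The crops show the mitt's fingers pointing to world +y and its thumb toward the robot. The bar is along the spout direction, at top px ≈(395,206), and the yellow cap is at ≈(391.5,185). Next come robust fits.

```bash
cat > fit.py <<'E'
from m import *
from scipy.optimize import least_squares
R0=dict(top=dict(bud=(205,150,285,245),triv=(295,205,345,250),car=(350,165,428,255)),scene=dict(bud=(365,215,460,305),triv=(300,190,360,230),car=(200,166,290,235)))
def circ(P,r=None,f=.002):
    P=np.array(P); g=lambda q:np.hypot(*(P-q[:2]).T)-(q[2] if r is None else r)
    x0=[*P.mean(0)]+([.085] if r is None else []); return least_squares(g,x0,loss='soft_l1',f_scale=f).x
def carousel(d,n):
    r=R0[n]['car']; out={}
    caps=[a for lo,hi in(((0,150,60),(4,255,255)),((174,150,60),(179,255,255))) for a in blobs(d,lo,hi,r,60)[1]]
    C=np.array([ray(d,*a[1],.118 if n=='scene' else .121)[:2] for a in caps]); out['caps']=circ(C)
    hsv=cv2.cvtColor(d['bgr'],cv2.COLOR_BGR2HSV)
    a=max(blobs(d,(24,130,100),(34,255,255),r,5)[1],key=lambda x:x[0]); m=a[3].astype(np.uint8)
    o=cv2.morphologyEx(m,cv2.MORPH_OPEN,cv2.getStructuringElement(cv2.MORPH_ELLIPSE,(5,5)))
    v,u=np.nonzero(o); cap=ray(d,u.mean(),v.mean(),.176)[:2]
    v,u=np.nonzero(m&~cv2.dilate(o,np.ones((3,3)))); 
    S=np.array([ray(d,x,y,.169)[:2] for x,y in zip(u,v)]); out['cap']=cap
    out['sp']=S.mean(0) if len(S) else None
    if len(S): w=S.mean(0)-cap; out['spout_ang']=np.arctan2(w[1],w[0])
    w=cap-out['caps'][:2]; out['cap_ang']=np.arctan2(w[1],w[0]); out['cap_r']=np.hypot(*w)
    b=blobs(d,(0,40,0),(20,255,75),r,8)[1]; out['bar']=[(x[0],x[1].round(1).tolist(),ray(d,*x[1],.21)[:2].round(4).tolist(),x[2]) for x in b]
    return out
E
python3 - <<'E'
from fit import *
for n in('top','scene'):
    d=cam(n);R=R0[n]; print(n)
    a=max(blobs(d,(0,0,0),(179,255,60),R['bud'],100)[1],key=lambda x:x[0]); m=cv2.morphologyEx(a[3].astype(np.uint8),cv2.MORPH_OPEN,cv2.getStructuringElement(cv2.MORPH_ELLIPSE,(25,25)))
    c=max(cv2.findContours(m,cv2.RETR_EXTERNAL,cv2.CHAIN_APPROX_NONE)[0],key=cv2.contourArea)[:,0]
    P=[ray(d,u,v,.012)[:2] for u,v in c]; print('bud',circ(P,.13).round(4),circ(P).round(4))
    cap=max(blobs(d,(0,150,90),(4,255,255),R['bud'],8)[1],key=lambda x:x[0]); print('jar',ray(d,*cap[1],.100 if n=='scene' else .103).round(4))
    a=max(blobs(d,(10,180,120),(22,255,255),R['triv'],100)[1],key=lambda x:x[0]); c=max(cv2.findContours(a[3].astype(np.uint8),0,1)[0],key=cv2.contourArea)[:,0]
    P=np.array([ray(d,u,v,.009)[:2] for u,v in c])
    for th in np.radians([70,75,80,85,90,95]):
        x=np.array([np.cos(th),np.sin(th)]);y=np.array([-x[1],x[0]]); px=P@x;py=P@y
        cx=(px.max()-.068+px.min()+.077)/2; cy=(py.max()-.085+py.min()+.048)/2
        print('triv',round(np.degrees(th)),(np.ptp(px)*1000).round(1),(np.ptp(py)*1000).round(1),(cx*x+cy*y).round(4))
    for k,v in carousel(d,n).items(): print(k,v)
E
```

```text
top
bud [0.536 0.294] [0.5304 0.2916 0.1173]
jar [0.5735 0.2963 0.103 ]
triv 70 149.0 141.8 [ 0.4368 -0.0091]
triv 75 147.2 137.2 [ 0.4365 -0.0077]
triv 80 144.2 132.2 [ 0.4365 -0.0064]
triv 85 145.8 129.1 [ 0.4377 -0.0065]
triv 90 148.8 126.0 [ 0.4396 -0.0074]
triv 95 150.7 124.9 [ 0.4419 -0.0079]
caps [ 0.50308921 -0.27699866  0.08509499]
cap [ 0.58828232 -0.26882626]
sp [ 0.62667693 -0.26509103]
spout_ang 0.09698019146792396
cap_ang 0.0956352586956611
cap_r 0.08558418635987344
bar [(np.int32(65), [394.5, 206.4], [0.5029, -0.2756], [392, 199, 6, 16])]
scene
bud [0.5423 0.2982] [0.5508 0.2998 0.12  ]
jar [0.5724 0.2964 0.1   ]
triv 70 155.5 147.7 [ 0.4383 -0.0099]
triv 75 153.5 143.4 [ 0.4378 -0.0077]
triv 80 150.3 140.0 [ 0.4382 -0.0059]
triv 85 149.9 137.7 [ 0.4392 -0.0058]
triv 90 152.3 136.9 [ 0.4416 -0.0069]
triv 95 153.7 135.0 [ 0.4444 -0.0077]
caps [ 0.5049409  -0.27632888  0.08472435]
cap [ 0.58558658 -0.27009133]
sp [ 0.62161187 -0.26595854]
spout_ang 0.11421979801973495
cap_ang 0.07719146814028027
cap_r 0.08088653664290726
bar [(np.int32(19), [243.8, 173.9], [0.5177, -0.2703], [241, 168, 6, 11]), (np.int32(36), [243.4, 227.0], [0.7102, -0.1933], [237, 223, 14, 7])]
```

play_rows(
  moves=[
    [[0,0,-0.04],[0,0,0]],
    [[0,0,-0.08],[0,0,0]],
    [[0.643,-0.68,-0.08],[0,0,0]],
    [[0.643,-0.68,-0.08],[0,0,0]],
    [[0.643,-0.68,-0.08],[0,0,0]],
    [[0.643,-0.68,-0.08],[0,0,0]],
    [[0.643,-0.68,-0.08],[0,0,0]],
    [[0.643,-0.68,-0.08],[0,0,0]],
    [[0.643,-0.68,-0.08],[0,0,0]],
    [[0.643,-0.68,-0.08],[0,0,0]],
    [[0.643,-0.68,-0.08],[0,0,0]],
    [[0.643,-0.68,-0.08],[0,0,0]],
  ],
  claw=0,
)

```text
time: 1.3
eef_pos: [0.3878, -0.1866, 0.2989]
orientation: [3.141, -0.001, 0.391]
contact_force: [1.3, 0.7, 0.8]
finger_gap: 0.0854
finger_force: 0.0
```

```bash
cat > d.py <<'E'
import sys,numpy as np
from workcell import env
from scipy.spatial.transform import Rotation as Ro
s=env.state(); R=Ro.from_euler('xyz',s['orientation']).as_matrix()
print('t',s['time'],'p',s['eef_pos'].round(4),'rpy',s['orientation'].round(4),'F',s['contact_force'].round(2),'gap',round(s['finger_gap'],4),'j',s['joints'].round(2))
for a in sys.argv[1:]:
    g=np.array(list(map(float,a.split(',')))); print(a,'->',(R.T@(g-s['eef_pos'])).round(4))
E
python3 d.py .573,.296,.27 .573,.296,.066
```

```text
t 1.3 p [ 0.3878 -0.1866  0.2989] rpy [ 3.141e+00 -6.000e-04  3.914e-01] F [1.29 0.71 0.81] gap 0.0854 j [-0.45 -0.04  1.92  0.    1.26  0.73]
.573,.296,.27 -> [ 0.3553 -0.3755  0.0288]
.573,.296,.066 -> [ 0.3552 -0.3756  0.2328]
```

play_rows(
  moves=[
    [[0.356,-0.377,0],[0,0,0]],
    [[0.356,-0.377,0],[0,0,0]],
    [[0.356,-0.377,0],[0,0,0]],
    [[0.356,-0.377,0],[0,0,0]],
    [[0.356,-0.377,0],[0,0,0]],
    [[0.356,-0.377,0],[0,0,0]],
    [[0.356,-0.377,0],[0,0,0]],
    [[0.356,-0.377,0],[0,0,0]],
    [[0.356,-0.377,0.0],[0,0,0]],
    [[0.356,-0.377,0.0],[0,0,0]],
    [[0.356,-0.377,0.0],[0,0,0]],
    [[0.356,-0.377,0.0],[0,0,0]],
  ],
)

```text
time: 2.3
eef_pos: [0.5664, 0.2807, 0.2985]
orientation: [3.141, -0.0, 0.392]
contact_force: [1.2, 0.1, 0.5]
finger_gap: 0.0853
finger_force: 0.0
```

play_rows(
  moves=[
    [[0.01,-0.01,0],[0,0,0]],
    [[0.01,-0.01,0],[0,0,0]],
    [[0.01,-0.01,0],[0,0,0]],
  ],
)

```text
time: 2.55
eef_pos: [0.5711, 0.2916, 0.2979]
orientation: [3.141, 0.001, 0.393]
contact_force: [0.3, -1.3, -0.6]
finger_gap: 0.0852
finger_force: 0.0
```

```bash
python3 d.py .573,.296,.27 .573,.296,.066
```

```text
t 2.55 p [0.5711 0.2916 0.2979] rpy [3.1411e+00 1.5000e-03 3.9310e-01] F [ 0.27 -1.26 -0.56] gap 0.0852 j [ 0.47  0.32  1.51 -0.    1.32  1.65]
.573,.296,.27 -> [ 0.0034 -0.0033  0.0279]
.573,.296,.066 -> [ 0.0037 -0.0034  0.2319]
```

play_rows(
  moves=[
    [[0.0035,-0.0035,0.04],[0,0,0]],
    [[0.0035,-0.0035,0.08],[0,0,0]],
    [[0.0035,-0.0035,0.12],[0,0,0]],
    [[0.0035,-0.0035,0.15],[0,0,0]],
    [[0.0035,-0.0035,0.175],[0,0,0]],
    [[0.0035,-0.0035,0.2],[0,0,0]],
    [[0.0035,-0.0035,0.22],[0,0,0]],
    [[0.0035,-0.0035,0.231],[0,0,0]],
    [[0.0035,-0.0035,0.231],[0,0,0]],
    [[0.0035,-0.0035,0.231],[0,0,0]],
  ],
)

```text
time: 3.38
eef_pos: [0.5735, 0.2952, 0.0681]
orientation: [3.141, 0.0, 0.391]
contact_force: [0.6, -0.3, 0.1]
finger_gap: 0.0854
finger_force: 0.0
```

play_rows(
  moves=[
    [[0,0,0],[0,0,0]],
    [[0,0,0],[0,0,0]],
    [[0,0,0],[0,0,0]],
    [[0,0,0],[0,0,0]],
    [[0,0,0],[0,0,0]],
    [[0,0,0],[0,0,0]],
    [[0,0,0],[0,0,0]],
    [[0,0,0],[0,0,0]],
  ],
  claw=1,
)

```text
time: 4.05
eef_pos: [0.5743, 0.2966, 0.0692]
orientation: [-3.142, -0.002, 0.392]
contact_force: [-0.4, -1.7, 7.4]
finger_gap: 0.0419
finger_force: 60.3
```

```bash
python3 d.py; python3 - <<'E'
from h import *
d=cam('scene'); cv2.imwrite('pics/g.png',cv2.resize(d['bgr'][140:310,330:500],None,fx=3,fy=3))
E
```

```text
t 4.05 p [0.5743 0.2966 0.0692] rpy [-3.1416e+00 -2.2000e-03  3.9200e-01] F [-0.43 -1.75  7.37] gap 0.0419 j [ 0.47  0.55  1.7  -0.    0.89  1.65]
```

View pics/g.png

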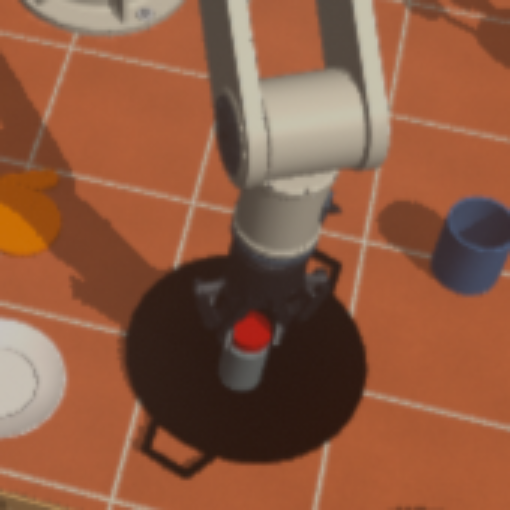

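The fingers hold the jar on the budare, crop (245,355), grip 60 N. Next I lift it.

play_rows(
  moves=[
    [[0,0,-0.01],[0,0,0]],
    [[0,0,-0.03],[0,0,0]],
    [[0,0,-0.055],[0,0,0]],
    [[0,0,-0.08],[0,0,0]],
    [[-0.012,0.011,-0.08],[0,0,0]],
    [[-0.035,0.033,-0.08],[0,0,0]],
    [[-0.06,0.057,-0.08],[0,0,0]],
    [[-0.085,0.08,-0.08],[0,0,0]],
    [[-0.11,0.104,-0.08],[0,0,0]],
    [[-0.135,0.128,-0.08],[0,0,0]],
    [[-0.16,0.151,-0.08],[0,0,0]],
    [[-0.185,0.175,-0.08],[0,0,0]],
  ],
)

```text
time: 5.1
eef_pos: [0.4683, 0.0627, 0.1483]
orientation: [3.141, -0.001, 0.392]
contact_force: [0.2, -0.7, -1.2]
finger_gap: 0.0421
finger_force: 61.2
```

play_rows(
  moves=[
    [[-0.022,0.02,0],[0,0,0]],
    [[-0.04,0.037,0],[0,0,0]],
    [[-0.052,0.048,0],[0,0,0]],
    [[-0.056,0.053,0],[0,0,0]],
    [[-0.056,0.053,0],[0,0,0]],
    [[-0.056,0.053,0],[0,0,0]],
  ],
)

```text
time: 5.6
eef_pos: [0.4384, -0.0063, 0.1481]
orientation: [3.141, -0.001, 0.391]
contact_force: [0.8, 0.3, -1.5]
finger_gap: 0.042
finger_force: 61.2
```

```bash
python3 d.py .438,-.006,.0635; python3 - <<'E'
from fit import *
for n in('top','scene'):
    d=cam(n); r=R0[n]['bud']; r=(r[0],r[1],r[2],r[3])
    a=max(blobs(d,(0,0,0),(179,255,60),r,100)[1],key=lambda x:x[0]); m=cv2.morphologyEx(cv2.morphologyEx(a[3].astype(np.uint8),cv2.MORPH_CLOSE,np.ones((5,5))),cv2.MORPH_OPEN,cv2.getStructuringElement(cv2.MORPH_ELLIPSE,(25,25)))
    c=max(cv2.findContours(m,0,cv2.CHAIN_APPROX_NONE)[0],key=cv2.contourArea)[:,0]
    P=[ray(d,u,v,.013)[:2] for u,v in c]; print(n,circ(P,.13),circ(P))
    cv2.imwrite(f'pics/b{n}.png',d['bgr'])
    for lo,hi in(((0,150,60),(4,255,255)),((174,150,60),(179,255,255))):
        for a in blobs(d,lo,hi,(280,180,360,280) ,20)[1]: print('red',a[0],a[1],a[2],ray(d,*a[1],.17))
E
```

```text
t 5.6 p [ 0.4384 -0.0063  0.1481] rpy [ 3.1414e+00 -1.2000e-03  3.9090e-01] F [ 0.85  0.32 -1.5 ] gap 0.042 j [-0.02  0.15  2.09  0.    0.9   1.16]
.438,-.006,.0635 -> [-0.0003 -0.0005  0.0846]
top [0.54375732 0.29645991] [0.54370324 0.29654444 0.12668672]
scene [0.54687613 0.29736246] [0.5470406  0.29762162 0.12613484]
red 73 [331.         182.45205479] [325, 180, 13, 7] [ 0.44140431 -0.00427076  0.17      ]
```

View pics/bscene.png

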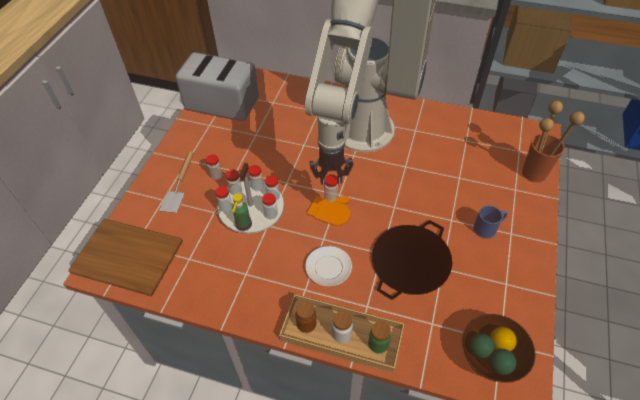

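The jar hangs upright above the mitt at (330,190), and the budare is clear with its centre at about (0.545,0.297).

play_rows(
  moves=[
    [[0,0,0.02],[0,0,0]],
    [[0,0,0.045],[0,0,0]],
    [[0,0,0.065],[0,0,0]],
    [[0,0,0.075],[0,0,0]],
    [[0,0,0.08],[0,0,0]],
    [[0,0,0.082],[0,0,0]],
    [[0,0,0.0835],[0,0,0]],
    [[0,0,0.0835],[0,0,0]],
    [[0,0,0.0835],[0,0,0]],
  ],
)

```text
time: 6.45
eef_pos: [0.4384, -0.0064, 0.0647]
orientation: [3.141, -0.001, 0.392]
contact_force: [0.1, -0.8, -1.6]
finger_gap: 0.042
finger_force: 61.2
```

play_rows(
  moves=[
    [[0,0,0.0005],[0,0,0]],
    [[0,0,0.001],[0,0,0]],
    [[0,0,0.0015],[0,0,0]],
    [[0,0,0.0015],[0,0,0]],
  ],
)

```text
time: 6.78
eef_pos: [0.4387, -0.0066, 0.0641]
orientation: [3.141, -0.002, 0.392]
contact_force: [-2.9, 1.2, 15.3]
finger_gap: 0.0417
finger_force: 63.1
```

play_rows(
  moves=[
    [[0,0,-0.0005],[0,0,0]],
    [[0,0,-0.0005],[0,0,0]],
    [[0,0,-0.0005],[0,0,0]],
    [[0,0,-0.0005],[0,0,0]],
    [[0,0,-0.0005],[0,0,0]],
    [[0,0,-0.0005],[0,0,0]],
    [[0,0,-0.0005],[0,0,0]],
  ],
  claw=0,
)

```text
time: 7.37
eef_pos: [0.4377, -0.0066, 0.063]
orientation: [-3.142, 0.0, 0.392]
contact_force: [0.5, -0.1, 0.7]
finger_gap: 0.0853
finger_force: 0.0
```

play_rows(
  moves=[
    [[0,0,-0.015],[0,0,0]],
    [[0,0,-0.04],[0,0,0]],
    [[0,0,-0.075],[0,0,0]],
    [[0,0,-0.115],[0,0,0]],
    [[0,0,-0.155],[0,0,0]],
    [[0,0,-0.19],[0,0,0]],
    [[0,0,-0.225],[0,0,0]],
    [[0,0,-0.23],[0,0,0]],
    [[0,0,-0.23],[0,0,0]],
  ],
)

```text
time: 8.12
eef_pos: [0.4391, -0.0066, 0.2955]
orientation: [3.14, -0.005, 0.392]
contact_force: [0.2, -0.5, -1.0]
finger_gap: 0.0857
finger_force: 0.0
```

```bash
python3 d.py .504,-.2765,.3 .504,-.2765,.211
```

```text
t 8.1167 p [ 0.4391 -0.0066  0.2955] rpy [ 3.1396 -0.0047  0.3918] F [ 0.18 -0.47 -1.01] gap 0.0857 j [-0.02 -0.02  1.91  0.    1.25  1.16]
.504,-.2765,.3 -> [-0.0431  0.2742 -0.0042]
.504,-.2765,.211 -> [-0.0435  0.2741  0.0848]
```

play_rows(
  moves=[
    [[-0.043,0.274,-0.005],[0,0,0.295]],
    [[-0.043,0.274,-0.005],[0,0,0.295]],
    [[-0.043,0.274,-0.005],[0,0,0.295]],
    [[-0.043,0.274,-0.005],[0,0,0.295]],
    [[-0.043,0.274,-0.005],[0,0,0.295]],
    [[-0.043,0.274,-0.005],[0,0,0.295]],
    [[-0.043,0.274,-0.005],[0,0,0.295]],
    [[-0.043,0.274,-0.005],[0,0,0.295]],
    [[-0.043,0.274,-0.005],[0,0,0.295]],
    [[-0.043,0.274,-0.005],[0,0,0.295]],
  ],
)

```text
time: 8.95
eef_pos: [0.5017, -0.2755, 0.2961]
orientation: [-3.139, 0.003, 0.096]
contact_force: [-0.7, 1.0, 0.3]
finger_gap: 0.0854
finger_force: 0.0
```

```bash
python3 d.py .504,-.2765,.211; python3 - <<'E'
from h import *
d=cam('scene')
for n in('scene','top'):
    d=cam(n)
    hsv=cv2.cvtColor(d['bgr'],cv2.COLOR_BGR2HSV)
    m=cv2.inRange(hsv,np.array((0,150,60)),np.array((4,255,255)))|cv2.inRange(hsv,np.array((174,150,60)),np.array((179,255,255)))
    k=cv2.connectedComponentsWithStats(m)
    for s,c in zip(k[2],k[3]):
        if 20<s[4]<300: print(n,c.round(1),s[4],ray(d,*c,.095 if n=='scene' else .098).round(4))
d=cam('scene'); cv2.imwrite('pics/c1.png',cv2.resize(d['bgr'][100:260,190:370],None,fx=4,fy=3.7))
E
```

```text
t 8.95 p [ 0.5017 -0.2755  0.2961] rpy [-3.1394e+00  2.6000e-03  9.6300e-02] F [-0.7   0.97  0.31] gap 0.0854 j [-0.51  0.21  1.66  0.    1.28  0.97]
.504,-.2765,.211 -> [0.0024 0.0014 0.0851]
scene [211.8 159.4] 105 [ 0.3963 -0.4584  0.095 ]
scene [254.2 170.2] 110 [ 0.4021 -0.2946  0.095 ]
scene [231.9 174.9] 110 [ 0.444 -0.361  0.095]
scene [271.1 180.8] 113 [ 0.4309 -0.2208  0.095 ]
scene [221.6 191.4] 123 [ 0.5224 -0.3655  0.095 ]
scene [330.4 196.3] 109 [ 0.4389 -0.0066  0.095 ]
scene [268.5 198.6] 118 [ 0.5067 -0.2022  0.095 ]
top [368.9 203.1] 92 [ 0.5244 -0.1962  0.098 ]
top [409.8 220.6] 95 [ 0.4611 -0.3549  0.098 ]
top [319.5 224.4] 88 [ 0.4369 -0.0074  0.098 ]
top [373.1 222.6] 80 [ 0.4494 -0.2133  0.098 ]
top [393.9 228.6] 37 [ 0.4286 -0.2935  0.098 ]
top [437.2 240.8] 103 [ 0.3867 -0.4602  0.098 ]
```

View pics/c1.png

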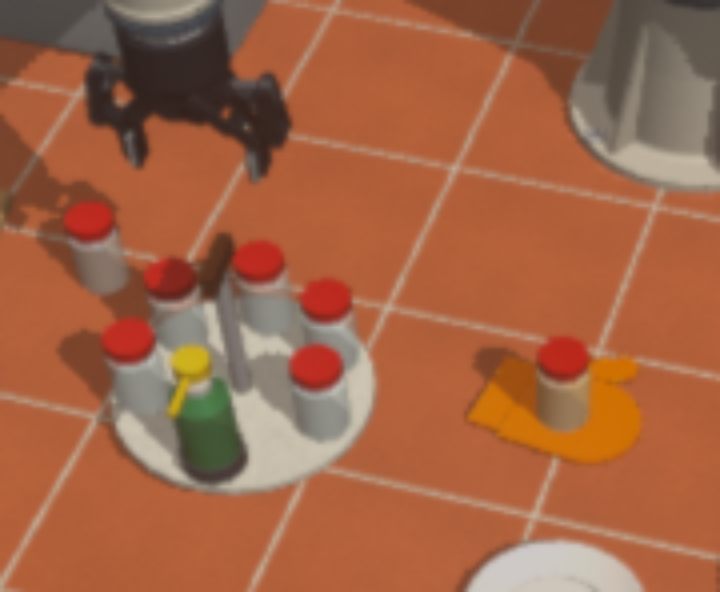

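The jar stands upright on the palm at about (0.438,-0.007), and the open gripper is above the bar. Next I go down and grip the bar.

play_rows(
  moves=[
    [[0.002,0.001,0.015],[0,0,0]],
    [[0.002,0.001,0.03],[0,0,0]],
    [[0.002,0.001,0.045],[0,0,0]],
    [[0.002,0.001,0.06],[0,0,0]],
    [[0.002,0.001,0.075],[0,0,0]],
    [[0.002,0.001,0.082],[0,0,0]],
    [[0.002,0.001,0.082],[0,0,0]],
    [[0.002,0.001,0.082],[0,0,0]],
  ],
)

```text
time: 9.82
eef_pos: [0.5048, -0.2767, 0.2164]
orientation: [3.142, -0.0, 0.097]
contact_force: [0.0, -1.2, 0.2]
finger_gap: 0.0857
finger_force: 0.0
```

play_rows(
  moves=[
    [[0,0,0],[0,0,0]],
    [[0,0,0],[0,0,0]],
    [[0,0,0],[0,0,0]],
    [[0,0,0],[0,0,0]],
    [[0,0,0],[0,0,0]],
    [[0,0,0],[0,0,0]],
    [[0,0,0],[0,0,0]],
    [[0,0,0],[0,0,0]],
    [[0,0,0],[0,0,0]],
    [[0,0,0],[0,0,0]],
  ],
  claw=1,
)

```text
time: 10.65
eef_pos: [0.5047, -0.277, 0.2161]
orientation: [-3.142, 0.0, 0.097]
contact_force: [-0.4, -1.1, -0.4]
finger_gap: 0.0003
finger_force: 0.0
```

```bash
python3 d.py .504,-.2765,.211
```

```text
t 10.65 p [ 0.5047 -0.277   0.2161] rpy [-3.1416  0.      0.0968] F [-0.43 -1.11 -0.42] gap 0.0003 j [-0.5   0.28  1.74 -0.    1.12  0.97]
.504,-.2765,.211 -> [-0.0006 -0.0006  0.0051]
```

The fingers shut on nothing, so I look.

```bash
python3 - <<'E'
from h import *
a=cv2.resize(cam('scene')['bgr'][110:240,190:300],None,fx=4.4,fy=4.4,interpolation=cv2.INTER_CUBIC)
b=cv2.resize(cam('top')['bgr'][150:260,340:440],None,fx=3,fy=5.2,interpolation=cv2.INTER_CUBIC)
h=min(a.shape[0],b.shape[0]); cv2.imwrite('pics/c2.png',np.hstack([a[:h],b[:h]]))
E
```

```text
(no output)
```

View pics/c2.png

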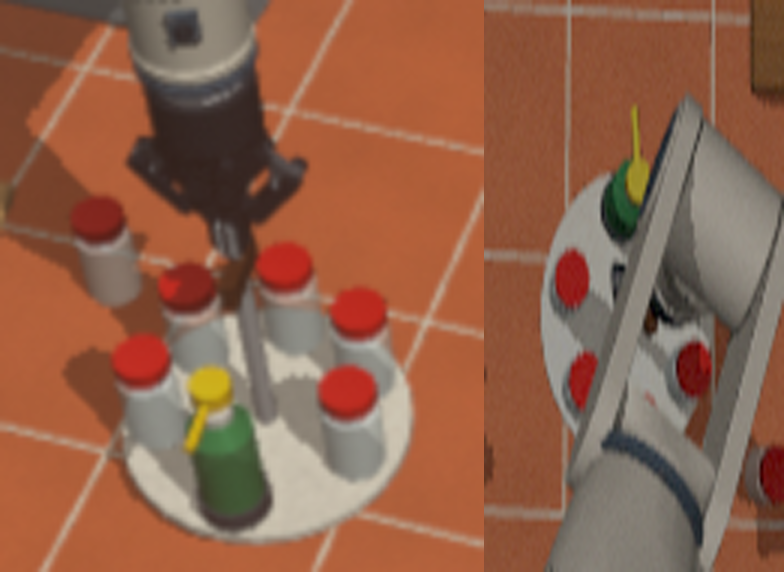

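The shut fingers seem to sit just above the bar, left panel (228,238) against the bar at (238,275). I check this by projection.

```bash
python3 - <<'E'
from h import *
for n in('scene','top'):
    d=cam(n); c=np.array([.504,-.2765]); a=np.array([np.cos(.097),np.sin(.097)])*.028
    for z in(.192,.218):
        print(n,z,[np.round(proj(d,[*(c+k*a),z]),1).tolist() for k in(-1,0,1)])
    print('tip',np.round(proj(d,[.5047,-.277,.191]),1), 'base post',np.round(proj(d,[*c,.032]),1),'nozzle',np.round(proj(d,[*(c+a/.028*.085),.18]),1))
E
```

```text
scene 0.192 [[246.8, 167.7], [244.4, 174.1], [241.9, 180.6]]
scene 0.218 [[245.8, 162.3], [243.3, 168.7], [240.7, 175.2]]
tip [244.2 174.4] base post [250.4 204.6] nozzle [237.1 196.7]
top 0.192 [[394.5, 214.2], [393.9, 206.6], [393.2, 199.0]]
top 0.218 [[395.8, 213.6], [395.1, 205.8], [394.4, 198.1]]
tip [393.9 206.4] base post [386.9 210.5] nozzle [391.3 184.1]
```

play_rows(
  moves=[
    [[0,0,0.001],[0,0,0]],
    [[0,0,0.002],[0,0,0]],
    [[0,0,0.002],[0,0,0]],
    [[0,0,0.002],[0,0,0]],
  ],
)

```text
time: 11.18
eef_pos: [0.5046, -0.277, 0.2139]
orientation: [-3.141, 0.0, 0.097]
contact_force: [0.4, 0.3, 0.7]
finger_gap: -0.0002
finger_force: 0.0
```

```bash
python3 d.py; python3 - <<'E'
from h import *
# finger-tip row: dark/steel pixels around the gripper, compare with predicted TCP and tip projections in each view
for n in('scene','top'):
    d=cam(n); print(n,[np.round(proj(d,[.5047,-.277,z]),1).tolist() for z in(.19,.203,.214,.225,.26)])
    if n=='scene':
        cv2.imwrite('pics/c3.png',cv2.resize(d['bgr'][135:190,215:275],None,fx=10,fy=10,interpolation=cv2.INTER_NEAREST))
E
```

```text
t 11.1833 p [ 0.5046 -0.277   0.2139] rpy [-3.1414e+00  2.0000e-04  9.6800e-02] F [0.37 0.26 0.73] gap -0.0002 j [-0.5   0.28  1.75  0.    1.11  0.97]
scene [[244.2, 174.6], [243.7, 172.0], [243.2, 169.7], [242.8, 167.3], [241.3, 159.8]]
top [[393.9, 206.4], [394.5, 206.1], [395.1, 205.8], [395.6, 205.5], [397.4, 204.4]]
```

View pics/c3.png

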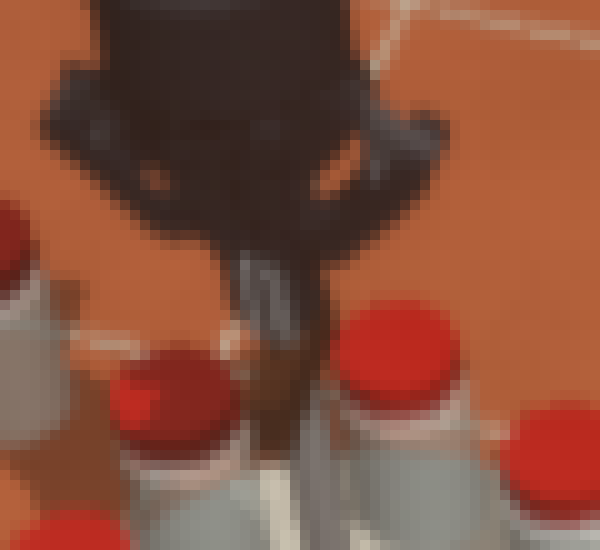

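The fingertip ends at about px (243.5,169), level with the bar's top, so the tips sit much higher than stated. I feel down for contact.

play_rows(
  moves=[
    [[0,0,0.001],[0,0,0]],
    [[0,0,0.002],[0,0,0]],
    [[0,0,0.002],[0,0,0]],
  ],
)

```text
time: 11.53
eef_pos: [0.5046, -0.277, 0.2118]
orientation: [-3.141, 0.0, 0.097]
contact_force: [-0.1, -0.3, -0.1]
finger_gap: -0.0001
finger_force: 0.0
```

play_rows(
  moves=[
    [[0,0,0.001],[0,0,0]],
    [[0,0,0.002],[0,0,0]],
    [[0,0,0.003],[0,0,0]],
    [[0,0,0.003],[0,0,0]],
  ],
)

```text
time: 11.87
eef_pos: [0.5046, -0.277, 0.2088]
orientation: [-3.141, 0.0, 0.097]
contact_force: [0.1, -0.4, -0.6]
finger_gap: -0.0004
finger_force: 0.0
```

play_rows(
  moves=[
    [[0,0,0.001],[0,0,0]],
    [[0,0,0.002],[0,0,0]],
    [[0,0,0.003],[0,0,0]],
    [[0,0,0.003],[0,0,0]],
  ],
)

```text
time: 12.2
eef_pos: [0.5046, -0.277, 0.2058]
orientation: [-3.141, 0.0, 0.097]
contact_force: [-0.5, 0.6, -0.1]
finger_gap: -0.0
finger_force: 0.0
```

```bash
python3 d.py; python3 - <<'E'
from h import *
d=cam('scene'); s=d['bgr'][158:184,234:252]
hsv=cv2.cvtColor(d['bgr'],cv2.COLOR_BGR2HSV)
# column-by-row class map: S steel/grey, B brown, K dark, O other
for v in range(156,184):
    print(v,''.join('O' if (p[2]>=120 and p[1]>100) else 'S' if p[1]<75 else 'K' if p[2]<50 else 'B' for p in hsv[v,232:256]))
E
```

```text
t 12.2 p [ 0.5046 -0.277   0.2058] rpy [-3.1414e+00  3.0000e-04  9.6800e-02] F [-0.47  0.56 -0.1 ] gap -0.0 j [-0.5   0.29  1.75  0.    1.1   0.97]
156 BBBBBBBBBBBBBBBBBBBBBBBB
157 BBBBBBBBBBBBBBBBBBBBBBBB
158 BBBBBBBBBBBBBBBBBBBBBBBO
159 BBBBBBBBBBBBBBBBBBBBBBOO
160 BBBBBBBBBBBBBBBBBBBBBOOO
161 OOOOBBBBBBBBBBBBBBBBOOOO
162 OOOOOBBSSSBBBBBBBBBOOOOO
163 OOOOOBBSSSSSBBBBBOOOOOOO
164 OOOOOOBSSSSSSBBBOOOOOOOO
165 OOOOOOBSSSSSSBBBOOOOOOOO
166 OOOOOOBSSSSSSBBBBOOOOOOO
167 OOOOOOBSSSSSSBBBBOOOOOOO
168 OOOOOBBBSSSSSBBBBOOOOOOO
169 OOOOOSOOSSSSSBBBOOOOOOOO
170 OOOOOBOOBSSSSBBBOOOOOOOO
171 OOOOOOOOBBBBBBBBOOOOOOOO
172 OOOOOOOOBBBBBBBOOOOOOOOO
173 OOOOOOBBBBBBBBBBOBOOOOOO
174 OOOOOOBBBBBBBBSSBBBOOOOO
175 OOOOOOBBBBBBBBSBBBBBOOOO
176 OOOOOBBBBBBBBSSBBBBBOOOO
177 OOOOBBBBBBBBBSSSBBSSSSSS
178 OOBBBBBSBBBBBSSSBBBSSSSS
179 BBBBBBSSBBBBBSSSBBBSSSSS
180 BBBBBSSSBBBBSSSSSSSSSSSS
181 BBBSSSSSBSSSSSSSSSSSSSSS
182 SSSSSSSSSSSSSSSSSSSSSSSS
183 SSSSSSSSSSSSSSSSSSSSSSSS
```

play_rows(
  moves=[
    [[0,0,0.001],[0,0,0]],
    [[0,0,0.002],[0,0,0]],
    [[0,0,0.003],[0,0,0]],
    [[0,0,0.003],[0,0,0]],
  ],
)

```text
time: 12.58
eef_pos: [0.5049, -0.2771, 0.2053]
orientation: [3.141, -0.001, 0.097]
contact_force: [-7.0, 4.5, 19.3]
finger_gap: -0.0002
finger_force: 9.5
```

Contact comes at TCP z≈0.205 with the bar's top at 0.218, so the shut tips are about 13 mm above the reported TCP. I open, go lower, and grip.

play_rows(
  moves=[
    [[0,0,-0.01],[0,0,0]],
    [[0,0,-0.015],[0,0,0]],
    [[0,0,-0.015],[0,0,0]],
    [[0,0,-0.015],[0,0,0]],
    [[0,0,-0.015],[0,0,0]],
    [[0,0,-0.015],[0,0,0]],
    [[0,0,-0.005],[0,0,0]],
    [[0,0,0.005],[0,0,0]],
    [[0,0,0.012],[0,0,0]],
    [[0,0,0.018],[0,0,0]],
    [[0,0,0.018],[0,0,0]],
  ],
  claw=0,
)

```text
time: 13.5
eef_pos: [0.5037, -0.2765, 0.183]
orientation: [-3.14, 0.003, 0.097]
contact_force: [-0.5, 0.4, -0.5]
finger_gap: 0.0856
finger_force: 0.0
```

play_rows(
  moves=[
    [[0,0,0],[0,0,0]],
    [[0,0,0],[0,0,0]],
    [[0,0,0],[0,0,0]],
    [[0,0,0],[0,0,0]],
    [[0,0,0],[0,0,0]],
    [[0,0,0],[0,0,0]],
    [[0,0,0],[0,0,0]],
    [[0,0,0],[0,0,0]],
    [[0,0,0],[0,0,0]],
  ],
  claw=1,
)

```text
time: 14.25
eef_pos: [0.5049, -0.2773, 0.1856]
orientation: [3.141, -0.0, 0.097]
contact_force: [-1.8, -1.0, 5.0]
finger_gap: 0.0126
finger_force: 60.7
```

Gripped (12.6 mm). Next I turn the carousel anticlockwise by about 1.40 rad.

play_rows(
  moves=[
    [[0,0,0],[0,0,-0.03]],
    [[0,0,0],[0,0,-0.1]],
    [[0,0,0],[0,0,-0.18]],
    [[0,0,0],[0,0,-0.26]],
    [[0,0,0],[0,0,-0.34]],
    [[0,0,0],[0,0,-0.42]],
    [[0,0,0],[0,0,-0.5]],
    [[0,0,0],[0,0,-0.58]],
    [[0,0,0],[0,0,-0.66]],
    [[0,0,0],[0,0,-0.74]],
    [[0,0,0],[0,0,-0.82]],
    [[0,0,0],[0,0,-0.9]],
  ],
)

```text
time: 15.25
eef_pos: [0.5041, -0.2762, 0.1855]
orientation: [-3.14, -0.001, 1.0]
contact_force: [-4.2, 5.1, 10.0]
finger_gap: 0.0129
finger_force: 61.4
```

play_rows(
  moves=[
    [[0,0,0],[0,0,-0.08]],
    [[0,0,0],[0,0,-0.16]],
    [[0,0,0],[0,0,-0.24]],
    [[0,0,0],[0,0,-0.32]],
    [[0,0,0],[0,0,-0.4]],
    [[0,0,0],[0,0,-0.45]],
    [[0,0,0],[0,0,-0.48]],
    [[0,0,0],[0,0,-0.5]],
    [[0,0,0],[0,0,-0.502]],
    [[0,0,0],[0,0,-0.502]],
    [[0,0,0],[0,0,-0.502]],
    [[0,0,0],[0,0,-0.502]],
  ],
)

```text
time: 16.25
eef_pos: [0.5034, -0.2759, 0.1855]
orientation: [-3.139, -0.002, 1.499]
contact_force: [-7.9, 5.8, 12.0]
finger_gap: 0.0126
finger_force: 61.7
```

```bash
python3 d.py; python3 - <<'E'
from m import *
from fit import circ
C=np.array([.504,-.2765])
for n,r in(('top',(340,150,450,260)),('scene',(190,150,300,250))):
    d=cam(n)
    for a in blobs(d,(24,130,100),(34,255,255),r,5)[1]:
        m=a[3].astype(np.uint8); o=cv2.morphologyEx(m,cv2.MORPH_OPEN,cv2.getStructuringElement(cv2.MORPH_ELLIPSE,(5,5)))
        v,u=np.nonzero(o); cap=ray(d,u.mean(),v.mean(),.176)[:2] if len(u) else None
        v,u=np.nonzero(m&~cv2.dilate(o,np.ones((3,3)))); S=np.array([ray(d,x,y,.169)[:2] for x,y in zip(u,v)])
        print(n,a[0],a[1].round(1),a[2],'cap',cap,'sp',S.mean(0) if len(S) else None)
        if cap is not None and len(S): w=S.mean(0)-cap; x=cap-C; print('spout ang',np.arctan2(w[1],w[0]),'cap ang',np.arctan2(x[1],x[0]),np.hypot(*x))
E
```

```text
t 16.25 p [ 0.5034 -0.2759  0.1855] rpy [-3.1389e+00 -1.9000e-03  1.4988e+00] F [-7.93  5.79 11.96] gap 0.0126 j [-0.5   0.31  1.77  0.    1.06 -0.43]
top 75 [368.2 204.7] [356, 201, 19, 9] cap [ 0.50940837 -0.19220026] sp [ 0.5118312 -0.1607692]
spout ang 1.4938644714783298 cap ang 1.506727676378821 0.08447305742896119
scene 51 [268.7 183.9] [265, 181, 9, 7] cap [ 0.50891065 -0.1933809 ] sp None
scene 7 [280.4 188.6] [278, 188, 6, 2] cap None sp [ 0.51074293 -0.1526679 ]
```

The spout aims at about 1.50 rad as wanted. Next I release, rise and shut the fingers.

play_rows(
  moves=[
    [[0,0,0],[0,0,0]],
    [[0,0,0],[0,0,0]],
    [[0,0,0],[0,0,0]],
    [[0,0,0],[0,0,0]],
    [[0,0,0],[0,0,0]],
    [[0,0,-0.015],[0,0,0]],
    [[0,0,-0.04],[0,0,0]],
    [[0,0,-0.07],[0,0,0]],
    [[0,0,-0.09],[0,0,0]],
    [[0,0,-0.09],[0,0,0]],
  ],
  claw=0,
)

```text
time: 17.18
eef_pos: [0.5068, -0.2782, 0.2798]
orientation: [3.135, 0.003, 1.499]
contact_force: [0.1, -1.1, 0.0]
finger_gap: 0.0853
finger_force: 0.0
```

play_rows(
  moves=[
    [[0,0,0],[0,0,0]],
    [[0,0,0],[0,0,0]],
    [[0,0,0],[0,0,0]],
    [[0,0,0],[0,0,0]],
    [[0,0,0],[0,0,0]],
    [[0,0,0],[0,0,0]],
    [[0,0,0],[0,0,0]],
    [[0,0,0],[0,0,0]],
  ],
  claw=1,
)

```text
time: 17.85
eef_pos: [0.5047, -0.277, 0.2749]
orientation: [-3.141, -0.0, 1.499]
contact_force: [-0.1, 0.0, -0.1]
finger_gap: 0.0002
finger_force: 0.0
```

```bash
python3 d.py .510,-.1918,.274 .510,-.1918,.18; python3 - <<'E'
from fit import *
C=np.array([.504,-.2765])
for n,r in(('top',(340,150,450,260)),('scene',(190,150,300,250))):
    d=cam(n)
    for a in blobs(d,(24,130,100),(34,255,255),r,5)[1]:
        m=a[3].astype(np.uint8); o=cv2.morphologyEx(m,cv2.MORPH_OPEN,cv2.getStructuringElement(cv2.MORPH_ELLIPSE,(5,5)))
        v,u=np.nonzero(o); cap=ray(d,u.mean(),v.mean(),.176)[:2] if len(u) else None
        v,u=np.nonzero(m&~cv2.dilate(o,np.ones((3,3)))); S=np.array([ray(d,x,y,.169)[:2] for x,y in zip(u,v)])
        print(n,a[0],'cap',cap,'sp',S.mean(0) if len(S) else None)
        if cap is not None and len(S): w=S.mean(0)-cap; x=cap-C; print('spout ang',np.arctan2(w[1],w[0]),'cap ang',np.arctan2(x[1],x[0]))
E
```

```text
t 17.85 p [ 0.5047 -0.277   0.2749] rpy [-3.1413e+00 -1.0000e-04  1.4988e+00] F [-0.09  0.03 -0.05] gap 0.0002 j [-0.5   0.23  1.68 -0.    1.24 -0.43]
.510,-.1918,.274 -> [ 0.0853 -0.0008  0.0009]
.510,-.1918,.18 -> [ 0.0853 -0.0008  0.0949]
top 77 cap [ 0.50953713 -0.19243894] sp [ 0.51231321 -0.16187545]
spout ang 1.4802149473105302 cap ang 1.5050209580209863
scene 51 cap [ 0.50891065 -0.1933809 ] sp None
scene 11 cap None sp [ 0.51047792 -0.15886608]
```

play_rows(
  moves=[
    [[0.03,-0.001,0],[0,0,0]],
    [[0.06,-0.001,0],[0,0,0]],
    [[0.08,-0.001,0],[0,0,0]],
    [[0.085,-0.001,0.02],[0,0,0]],
    [[0.085,-0.001,0.05],[0,0,0]],
    [[0.085,-0.001,0.075],[0,0,0]],
    [[0.085,-0.001,0.09],[0,0,0]],
    [[0.085,-0.001,0.098],[0,0,0]],
    [[0.085,-0.001,0.1],[0,0,0]],
    [[0.085,-0.001,0.1],[0,0,0]],
    [[0.085,-0.001,0.1],[0,0,0]],
  ],
)

```text
time: 18.87
eef_pos: [0.5105, -0.1925, 0.1761]
orientation: [3.14, 0.0, 1.499]
contact_force: [1.0, -0.8, -0.2]
finger_gap: -0.0002
finger_force: 0.0
```

```bash
python3 d.py .510,-.192,.168
```

```text
t 18.8667 p [ 0.5105 -0.1925  0.1761] rpy [3.1401e+00 4.0000e-04 1.4987e+00] F [ 0.96 -0.8  -0.17] gap -0.0002 j [-0.36  0.28  1.85  0.    1.02 -0.29]
.510,-.192,.168 -> [ 0.0005 -0.0006  0.0081]
```

Well centred. Next I feel down for the cap.

play_rows(
  moves=[
    [[0,0,0.002],[0,0,0]],
    [[0,0,0.004],[0,0,0]],
    [[0,0,0.006],[0,0,0]],
    [[0,0,0.008],[0,0,0]],
    [[0,0,0.01],[0,0,0]],
    [[0,0,0.01],[0,0,0]],
  ],
)

```text
time: 19.37
eef_pos: [0.51, -0.1922, 0.1651]
orientation: [3.141, 0.0, 1.499]
contact_force: [-1.1, 0.1, 5.2]
finger_gap: 0.0004
finger_force: 2.0
```

play_rows(
  moves=[
    [[0,0,0.001],[0,0,0]],
    [[0,0,0.002],[0,0,0]],
    [[0,0,0.003],[0,0,0]],
    [[0,0,0.004],[0,0,0]],
    [[0,0,0.005],[0,0,0]],
    [[0,0,0.005],[0,0,0]],
  ],
)

```text
time: 19.87
eef_pos: [0.5102, -0.1923, 0.1604]
orientation: [3.141, 0.0, 1.499]
contact_force: [-0.9, 0.8, 8.0]
finger_gap: 0.0001
finger_force: 3.8
```

play_rows(
  moves=[
    [[0,0,0.001],[0,0,0]],
    [[0,0,0.002],[0,0,0]],
    [[0,0,0.002],[0,0,0]],
  ],
)

```text
time: 20.12
eef_pos: [0.511, -0.1924, 0.1593]
orientation: [3.139, 0.0, 1.499]
contact_force: [0.1, 2.0, 11.5]
finger_gap: -0.0002
finger_force: 5.7
```

play_rows(
  moves=[
    [[0,0,0.001],[0,0,0]],
    [[0,0,0.001],[0,0,0]],
    [[0,0,0.001],[0,0,0]],
  ],
)

```text
time: 20.37
eef_pos: [0.5118, -0.1925, 0.1592]
orientation: [3.137, 0.001, 1.499]
contact_force: [-0.4, 2.8, 18.6]
finger_gap: 0.0006
finger_force: 8.9
```

Bottomed: the force climbs to 18.6 N with no further travel. Now I lift off and clear.

play_rows(
  moves=[
    [[0,0,-0.003],[0,0,0]],
    [[0,0,-0.008],[0,0,0]],
    [[0,0,-0.015],[0,0,0]],
    [[0,0,-0.03],[0,0,0]],
    [[0,0,-0.06],[0,0,0]],
    [[0,0,-0.1],[0,0,0]],
    [[0,0,-0.14],[0,0,0]],
    [[0,0,-0.16],[0,0,0]],
    [[-0.04,0,-0.16],[0,0,0]],
    [[-0.08,0,-0.16],[0,0,0]],
    [[-0.12,0,-0.16],[0,0,0]],
    [[-0.12,0,-0.16],[0,0,0]],
  ],
)

```text
time: 21.37
eef_pos: [0.5002, -0.3175, 0.3168]
orientation: [-3.141, 0.003, 1.496]
contact_force: [-0.8, 0.5, 0.8]
finger_gap: -0.0001
finger_force: 0.0
```

```bash
python3 d.py; python3 - <<'E'
from fit import *
C=np.array([.504,-.2765])
for n,r in(('top',(340,150,450,260)),('scene',(190,150,300,250))):
    d=cam(n); cv2.imwrite(f'pics/f{n}.png',d['bgr'])
    for a in blobs(d,(24,130,100),(34,255,255),r,5)[1]:
        m=a[3].astype(np.uint8); o=cv2.morphologyEx(m,cv2.MORPH_OPEN,cv2.getStructuringElement(cv2.MORPH_ELLIPSE,(5,5)))
        v,u=np.nonzero(o); cap=ray(d,u.mean(),v.mean(),.176)[:2] if len(u) else None
        v,u=np.nonzero(m&~cv2.dilate(o,np.ones((3,3)))); S=np.array([ray(d,x,y,.169)[:2] for x,y in zip(u,v)])
        print(n,a[0],'cap',cap,'sp',S.mean(0) if len(S) else None)
        if cap is not None and len(S): w=S.mean(0)-cap; x=cap-C; print('spout ang',np.arctan2(w[1],w[0]),'cap ang',np.arctan2(x[1],x[0]))
a=cv2.resize(cv2.imread('pics/ftop.png')[150:260,205:450],None,fx=3.2,fy=3.2);b=cv2.imread('pics/fscene.png')[150:310,190:460];b=cv2.resize(b,(a.shape[1],240))
cv2.imwrite('pics/final.png',np.vstack([a[:352],b]))
E
```

```text
t 21.3667 p [ 0.5002 -0.3175  0.3168] rpy [-3.1412e+00  2.7000e-03  1.4959e+00] F [-0.82  0.48  0.76] gap -0.0001 j [-0.57  0.22  1.59 -0.    1.33 -0.49]
top 81 cap [ 0.50953713 -0.19243894] sp [ 0.51303158 -0.16023622]
spout ang 1.4627052060857564 cap ang 1.5050209580209863
scene 60 cap [ 0.50924008 -0.19288637] sp [ 0.51146261 -0.16222204]
spout ang 1.4984433425617991 cap ang 1.5082080643070106
```

View pics/final.png

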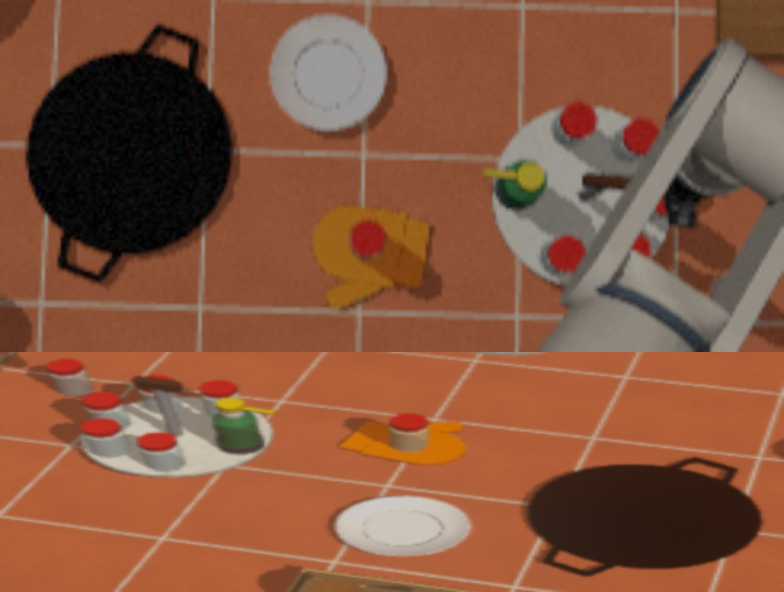

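The final view shows the jar upright on the palm (368,238), the spout aimed at the budare, the cap up, and nothing else disturbed. The arm is clear.

```bash
python3 -c "
from workcell import env
print(env.hand_in())"
```

```text
the job is handed in; nothing more can be done
None
```

The job is handed in at about 21 s: the jar stands upright on the mitt's palm, the carousel is aimed at the budare to within about 0.03 rad by camera, and the nozzle was then pressed fully and sprang back, though the first grip on the bar closed on nothing and had to be redone lower.

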